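# Return the paints to their colour dishes

### The arm

A 6-joint arm with a two-finger parallel gripper is mounted at the origin on the work surface. World frame = base frame: x ahead of the robot, y to its left, z up, the work surface at z = 0. Lengths are in mm, angles in rad, forces in N, time in s.
With the tool pointing down it reaches from about 400 to 925 mm from the base axis. Payload 12.5 kg.
Tool frame: the origin (TCP) lies on the centre line of the jaws, within the pads' length; the fingertips stand 14 mm ahead of it and the grasp point (between the pads) lies 5 mm behind it; z points along the fingers, x is the direction in which the jaws open and shut, and the axes are right-handed (so a half turn about z gives the same grasp; the last joint's range is limited). The gripper opens to 95 mm and grips with 3 to 60 N. Pads are 20 mm wide; open, the fingers measure 119 mm over their backs; the gripper's body (75 mm by 180 mm) begins 59 mm behind the grasp point.
Start: joints at [-1.449, 0.491, 1.559, -0, 1.092, -0.106], TCP at [141.169, -608.865, 228.661] pointing down, gripper open.
Joint ranges: [-3.1, 3.1], [-0.84, 2.19], [0.05, 2.79], [-1.13, 4.28], [0.06, 2.93], [-2.69, 2.69]. Speed limits (rad/s): [2.22, 2.22, 2.79, 3.14, 3.14, 3.14].

### API

Orientations are given as [roll, pitch, yaw] about the fixed x, y, z axes, in that order (R = Rz(yaw) Ry(pitch) Rx(roll)).
In Python, from cell import state, read_camera, job_done gives the robot as it stands.
- The arm moves only by the shell command python3 -m handwheel 'ROWS'. ROWS is JSON, a list of rows, each an object of numbers: "hand": the finger opening in m, from 0 to 0.0951; "x", "y", "z": the shift along the world's x, y, z in m; "spin": the turn about the world's z in units of 5 degrees (1.0 is 5 degrees). In form: [{"hand": .., "x": .., "y": .., "z": .., "spin": ..}, ...]. A call has 1 to 20 rows; each row is the pose to reach, as a shift and turn from the pose commanded when the call began; what a row does not reach only later rows make up. A row lasts 1/12 s, in which the tool goes at most 41.7 mm and 7.16 degrees, less where a joint would pass 70% of its speed; a pose out of reach is approached as far as the arm can. A call with a gripper value outside its range is refused whole. The fingers move at their own pace and stop on an object; the grip force is fixed at half the most. Time passes only in rows, so rows that repeat a pose let the fingers close. It gives the time, the measured TCP pose, the force and the opening at its end, in the units of the state.
- state(): the state, without advancing time (a new reading comes with each control period).
- read_camera(name): name is "scene" or "top" or "wrist"; returns a dict with "img" (384x512x3 uint8, red, green, blue), "fx", "fy", "cx", "cy" (pixels), "D" ([k1, k2, p1, p2, k3] as OpenCV has them; the pictures are not rectified), "T" (4x4, takes a point from camera to world coordinates). Camera axes: x right, y down, z forward; pixel columns grow to the right and rows downward; lengths in mm; the calibration is good to about 2 mm. A picture is of the moment at which its call begins. There is no depth.
- job_done(): hands the job in, once; it reports no verdict.
The state is a dict: "t": time; "joints": joint angles; "qvel": joint speeds; "tau": joint torques, N m; "eef_pos": TCP position; "tcp_rot": TCP orientation; "ft_force": force on the tool from outside, world axes, zero at the start; "moment": the same for the moment, N m; "opening": opening from 0.0 (shut) to 1.0 (fully open).
Only numpy, scipy, OpenCV 4.12 (cv2) and the standard library are available. Lean on these libraries where they do the work, as an engineer would, in place of code of your own. Each camera call takes 0.05 s, during which the arm holds its last target. There are 200 camera calls.

### The job

Put the paints back: stand each bottle and jar in the dish of its own colour, upright and flat on the dish's floor. Do the two tall bottles first, into the back row, and only then the two short jars in front of them. Keep the paints upright and set them down gently, and leave the tin of brushes and the painted wooden sample where they are.

Things in the scene. Friction and masses are not known exactly. Their poses are not given: they have to be found in the camera images.
- pink_bottle: pink paint bottle, the tall kind: loose, upright, round body 48 mm in diameter up to 135 mm high, then a shoulder and a small white cap; 158 mm high in all, about 0.22 kg. Wide paper label low on the body. Origin: centre of its underside, z up.
- green_bottle: green paint bottle, the tall kind: loose, upright, round body 48 mm in diameter up to 135 mm high, then a shoulder and a small white cap; 158 mm high in all, about 0.22 kg. Wide paper label low on the body. Origin: centre of its underside, z up.
- orange_jar: orange paint jar, the short kind: loose, upright, white with band and lid in orange, 55 mm in diameter over its whole height of 62 mm, about 0.2 kg. Origin: centre of its underside, z up.
- blue_jar: blue paint jar, the short kind: loose, upright, white with band and lid in blue, 55 mm in diameter over its whole height of 62 mm, about 0.2 kg. Origin: centre of its underside, z up.
- pink_dish: pink place: round white-rimmed dish with a pink floor, fixed to the bench, in the back row (farther from the robot), the place of the pink bottle: 80 mm outside, 72 mm inside diameter, rim 9 mm high, flat inner floor 4 mm above the bench. Origin: centre of its underside, on the bench.
- green_dish: green place: round white-rimmed dish with a green floor, fixed to the bench, in the back row (farther from the robot), the place of the green bottle: 80 mm outside, 72 mm inside diameter, rim 9 mm high, flat inner floor 4 mm above the bench. Origin: centre of its underside, on the bench.
- orange_dish: orange place: round white-rimmed dish with a orange floor, fixed to the bench, in the front row (nearer the robot), the place of the orange jar: 86 mm outside, 78 mm inside diameter, rim 9 mm high, flat inner floor 4 mm above the bench. Origin: centre of its underside, on the bench.
- blue_dish: blue place: round white-rimmed dish with a blue floor, fixed to the bench, in the front row (nearer the robot), the place of the blue jar: 86 mm outside, 78 mm inside diameter, rim 9 mm high, flat inner floor 4 mm above the bench. Origin: centre of its underside, on the bench.
- brush_tin: bystander: loose aluminium tin 70 mm in diameter and 95 mm high, holding three upright brushes that reach 192 mm; it stands among the bottles and jars. Origin: centre of its underside.
- sample: bystander: loose wooden sample plate 70 x 70 x 10 mm, pale with a brown painted flower, lying between the jars and the dishes. Origin: centre of its underside.
There are look-alikes about, which are no part of the job. Of the things like the blue_jar, leave any that is green; of the rest the smaller one is meant.

How it is judged (in metres and radians):
On the way, in this order (a step that is already met when the one before it is completed fails the run):
1. both tall bottles stand released in the dishes of their colours (horizontal distance between pink_bottle and pink_dish below 0.014 m and z of pink_bottle in the frame of pink_dish between 0.001 and 0.008 m and angle between each of pink_bottle, green_bottle's own z axis and vertical below 0.1 rad and linear speed of each of pink_bottle, green_bottle below 0.02 m/s and contact force between each of pink_bottle, green_bottle and the fingers below 0.3 N and horizontal distance between green_bottle and green_dish below 0.014 m and z of green_bottle in the frame of green_dish between 0.001 and 0.008 m), for 0.2 s.
2. both jars stand released in the dishes of their colours (horizontal distance between orange_jar and orange_dish below 0.014 m and z of orange_jar in the frame of orange_dish between 0.001 and 0.008 m and angle between each of orange_jar, blue_jar's own z axis and vertical below 0.1 rad and linear speed of each of orange_jar, blue_jar below 0.02 m/s and contact force between each of orange_jar, blue_jar and the fingers below 0.3 N and horizontal distance between blue_jar and blue_dish below 0.014 m and z of blue_jar in the frame of blue_dish between 0.001 and 0.008 m), for 0.2 s.
At the end, for the whole second after the job is handed in: Each bottle and jar stands in the dish of its colour, within 14 mm of its centre (anywhere flat on the floor inside the rim), upright within 0.1 rad, underside on the dish's floor (1 to 8 mm above the dish's origin), released and at rest (below 0.02 m/s) (all of step 1 and all of step 2); the robot touches nothing.
It fails at once if a jar is put into its dish before both tall bottles stand in theirs (((horizontal distance between orange_jar and orange_dish below 0.035 m and height (world z) of orange_jar below 0.015 m) or (horizontal distance between blue_jar and blue_dish below 0.035 m and height (world z) of blue_jar below 0.015 m)) and (horizontal distance between pink_bottle and pink_dish above 0.035 m or horizontal distance between green_bottle and green_dish above 0.035 m)).
It fails at once if a bottle or jar is tipped over (more than 35 degrees) (angle between any of pink_bottle, green_bottle, orange_jar, blue_jar's own z axis and vertical above 0.61 rad).
It fails at once if a bottle or jar is dropped or slammed into its dish (reaches it faster than 0.65 m/s, a fall of over 20 mm) ((horizontal distance between pink_bottle and pink_dish below 0.04 m and z of pink_bottle in the frame of pink_dish below 0.03 m and linear speed of pink_bottle above 0.65 m/s) or (horizontal distance between green_bottle and green_dish below 0.04 m and z of green_bottle in the frame of green_dish below 0.03 m and linear speed of green_bottle above 0.65 m/s) or (horizontal distance between orange_jar and orange_dish below 0.04 m and z of orange_jar in the frame of orange_dish below 0.03 m and linear speed of orange_jar above 0.65 m/s) or (horizontal distance between blue_jar and blue_dish below 0.04 m and z of blue_jar in the frame of blue_dish below 0.03 m and linear speed of blue_jar above 0.65 m/s)).
It fails at once if the brush tin or the painted sample is shifted by more than 15 mm (distance of any of brush_tin, sample from where it was at the start of the episode above 0.015 m).
It fails at once if the brush tin is tipped (angle between brush_tin's own z axis and vertical above 0.3 rad).
It also fails if it takes over 112 s, if anything falls off the work surface, if the arm or the gripper's body presses on something with over 40 N, if the wrist force passes 120 N, or if a joint passes its speed limit or range.

## Working session

There is one attempt and no reset: what is moved stays moved. The work goes in short steps, Python scripts to look and compute and a shell command to move; the robot and the scene stay as the last step left them, time stands still between calls to the robot, and variables do not carry over. Pictures are saved under pics/ and viewed, about 12 in all and at most 16, crops included, and the job is handed in when it is done.

```bash
mkdir -p pics
python3 - <<'E'
from cell import state, read_camera
import cv2,pickle
print(state())
for n in ("top","scene"):
    c=read_camera(n); pickle.dump(c,open(f"{n}0.pkl","wb"))
    cv2.imwrite(f"pics/{n}0.png",cv2.resize(c["img"][:,:,::-1],(800,600),interpolation=cv2.INTER_CUBIC))
    print(n,c["T"].round(3).tolist(),c["fx"],c["cx"],c["D"])
E
```

```text
{'t': 0.0, 'joints': array([-1.44859500e+00,  4.91518322e-01,  1.55943061e+00,  1.18863879e-05,
        1.09170913e+00, -1.05636180e-01]), 'qvel': array([ 0.00056404, -0.00074988,  0.00017841, -0.00033704, -0.00100597,
        0.00043504]), 'tau': array([-1.27628598e-03, -6.12645507e+01, -2.58180517e+01,  6.92520663e-02,
        4.82087815e-02, -1.30670296e-04]), 'eef_pos': array([ 141.14512356, -608.62523803,  228.0938517 ]), 'tcp_rot': array([-3.14146983e+00,  1.05835926e-03, -1.34296424e+00]), 'ft_force': array([-0.61521212, -0.60554558,  0.37133954]), 'moment': array([-0.01795222,  0.02418031, -0.0167448 ]), 'opening': 0.9935115198411014}
top [[0.019, -0.996, 0.087, 402.867], [-1.0, -0.019, -0.004, -53.298], [0.005, -0.087, -0.996, 1201.103], [0.0, 0.0, 0.0, 1.0]] 454.39748964907994 262.2910454627761 [-0.11669029  0.          0.          0.          0.        ]
scene [[0.471, 0.694, -0.544, 1070.805], [0.882, -0.361, 0.303, -352.884], [0.014, -0.622, -0.783, 854.131], [0.0, 0.0, 0.0, 1.0]] 354.2414806288556 249.77502792212616 [-0.06480381  0.          0.          0.          0.        ]
```

View pics/top0.png

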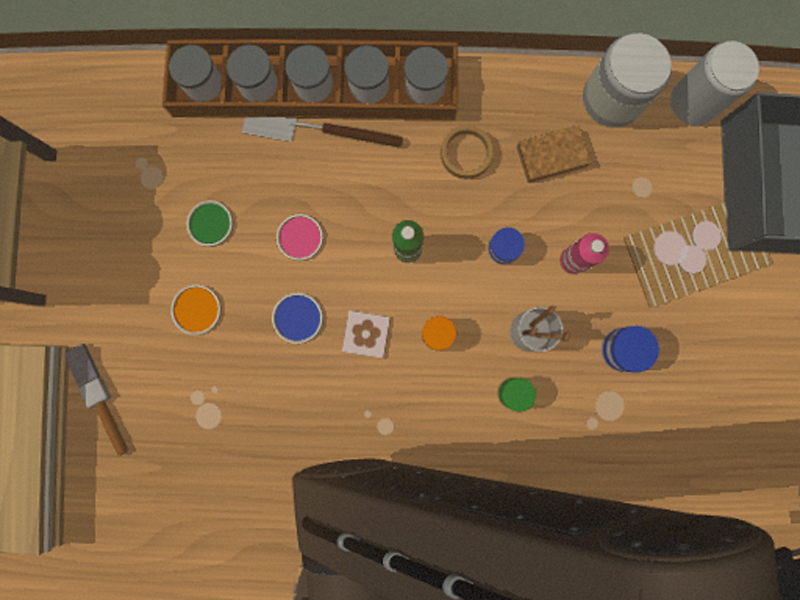

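View pics/scene0.png

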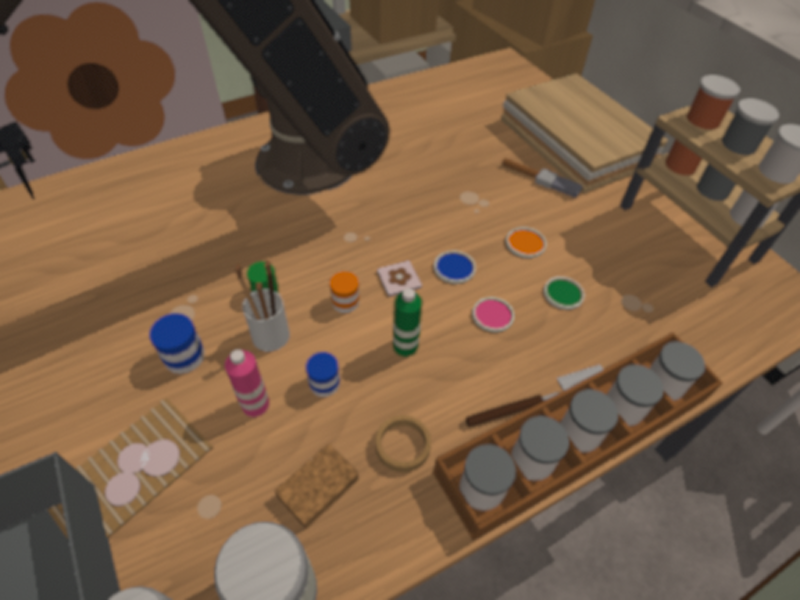

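The top view (800 px scale) shows the dishes: green (210,223), pink (300,237), orange (196,309), blue (297,318). The green bottle's cap is at (407,233), the pink cap at (598,247), the orange jar at (439,333), the tin at (537,328) and the sample at (367,334).

Candidates for blue_jar are small blue (507,245), large blue (631,349) and green (518,394). Green is excluded, and of the two blue ones the smaller at (507,245) is the one meant. I'll measure it and confirm with a crop.

```bash
cat > h.py <<'E'
import numpy as np,cv2,pickle
def K(c): return np.array([[c["fx"],0,c["cx"]],[0,c["fy"],c["cy"]],[0,0,1.]])
def ray(c,uv,z):
    p=cv2.undistortPoints(np.array([[uv]],float),K(c),np.array(c["D"]))[0,0]
    d=c["T"][:3,:3]@[p[0],p[1],1]; o=c["T"][:3,3]
    return (o+d*(z-o[2])/d[2])[:2]
def proj(c,P):
    T=np.linalg.inv(c["T"]); r=cv2.Rodrigues(T[:3,:3])[0]
    return cv2.projectPoints(np.array(P,float).reshape(-1,1,3),r,T[:3,3],K(c),np.array(c["D"]))[0][:,0]
HUE=dict(green=(50,80),blue=(108,130),orange=(8,17),pink=(160,178))
def blobs(c,col,amin=60,smin=130):
    """list of (area, ellipse centre, convex contour)"""
    h=cv2.cvtColor(c["img"],cv2.COLOR_RGB2HSV)
    lo,hi=HUE[col]; m=cv2.inRange(h,(lo,smin if col!="orange" else 215,40),(hi,255,255))
    m=cv2.morphologyEx(m,cv2.MORPH_OPEN,np.ones((3,3)))
    out=[]
    for k in cv2.findContours(m,cv2.RETR_EXTERNAL,cv2.CHAIN_APPROX_NONE)[0]:
        if cv2.contourArea(k)>amin and len(k)>5:
            e=cv2.fitEllipse(cv2.convexHull(k)); out.append((cv2.contourArea(k),e))
    return sorted(out,key=lambda o:-o[0])
E
python3 - <<'E'
from h import *
t=pickle.load(open("top0.pkl","rb")); s=pickle.load(open("scene0.pkl","rb"))
for n,c in (("top",t),("scene",s)):
    for col in HUE:
        for a,e in blobs(c,col):
            print(n,col,int(a),"px800",np.round(np.array(e[0])*1.5625),"ax",np.round(e[1],1),*[f"z{z}:{ray(c,e[0],z).round(1)}" for z in (4,62)], "diam@62", [round(np.linalg.norm(ray(c,(e[0][0]-q/2,e[0][1]),62)-ray(c,(e[0][0]+q/2,e[0][1]),62)),1) for q in e[1]])
    # white caps
    g=c["img"].astype(int); m=((g.min(2)>150)&(g.max(2)-g.min(2)<35)).astype(np.uint8)
    nn,l,st,ce=cv2.connectedComponentsWithStats(m)
    for i in range(1,nn):
        if 12<st[i,4]<140: print(n,"cap?",st[i,4],(ce[i]*1.5625).round(),ray(c,ce[i],158).round(1))
a=t["img"][120:270,300:440]; b=s["img"][140:280,80:250]
f=lambda x:cv2.resize(x[:,:,::-1],(390,390),interpolation=cv2.INTER_CUBIC)
cv2.imwrite("pics/crop.png",np.hstack([f(a),f(b)]))
E
```

```text
top green 328 px800 [518. 394.] ax [20.7 21.6] z4:[ 347.1 -242.4] z62:[ 349.8 -233.2] diam@62 [np.float64(52.1), np.float64(54.3)]
top blue 616 px800 [635. 348.] ax [28.3 29.2] z4:[ 426.8 -443.4] z62:[ 425.6 -424.5] diam@62 [np.float64(73.6), np.float64(76.1)]
top blue 557 px800 [297. 317.] ax [27.3 27.4] z4:[469.6 132.8] z62:[466.4 123.8] diam@62 [np.float64(68.9), np.float64(69.3)]
top blue 294 px800 [507. 243.] ax [19.8 20.2] z4:[ 602.8 -222.3] z62:[ 593.1 -214.1] diam@62 [np.float64(50.7), np.float64(51.5)]
top orange 553 px800 [195. 309.] ax [26.6 27.7] z4:[480.6 307.9] z62:[476.8 290.4] diam@62 [np.float64(68.9), np.float64(71.8)]
top orange 323 px800 [438. 333.] ax [20.6 21.2] z4:[ 448.2 -107. ] z62:[ 446.  -104.4] diam@62 [np.float64(51.6), np.float64(53.3)]
top pink 479 px800 [299. 236.] ax [25.1 25.6] z4:[607.8 133.3] z62:[597.9 124.3] diam@62 [np.float64(64.1), np.float64(65.5)]
top pink 228 px800 [589. 249.] ax [19.2 24.3] z4:[ 595.8 -364.7] z62:[ 586.5 -349.6] diam@62 [np.float64(49.8), np.float64(63.1)]
top cap? 45 [407. 232.] [591.1 -51.4]
top cap? 45 [597. 245.] [ 577
[... 738 characters left out ...]
7.9  99.6] diam@62 [np.float64(45.3), np.float64(64.1)]
scene orange 185 px800 [343. 283.] ax [15.  16.9] z4:[404.6 -90.2] z62:[ 450.1 -108.1] diam@62 [np.float64(43.8), np.float64(49.3)]
scene orange 172 px800 [525. 241.] ax [12.1 19.7] z4:[476.8 308.2] z62:[517.3 263.1] diam@62 [np.float64(38.7), np.float64(62.9)]
scene pink 321 px800 [242. 370.] ax [20.4 28.4] z4:[ 503.8 -336. ] z62:[ 542.4 -337.2] diam@62 [np.float64(53.0), np.float64(73.9)]
scene pink 252 px800 [493. 313.] ax [15.8 21.7] z4:[605.1 133.4] z62:[636.9 100.2] diam@62 [np.float64(44.8), np.float64(61.4)]
scene cap? 18 [407. 266.] [539.2 -27.1]
scene cap? 113 [400. 284.] [568.6 -56.2]
scene cap? 28 [237. 355.] [ 577.1 -337.2]
```

View pics/crop.png

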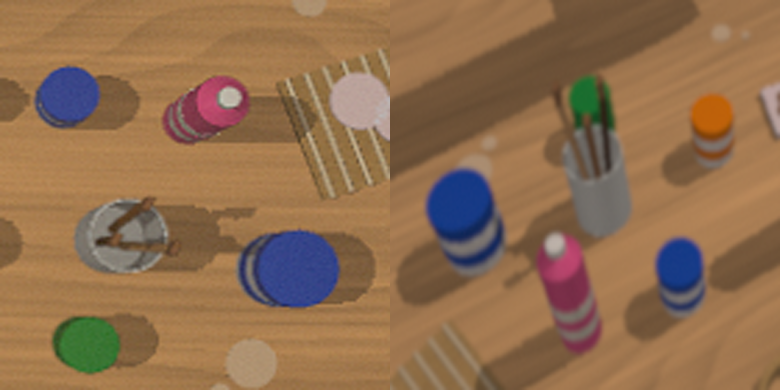

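The crop confirms it: the small blue jar is in the left panel at (68,97) with a lid of about 51 mm, while the large one's lid is about 75 mm. Both views agree on the jar (593..598, -214..-217). I'll take the green bottle first (591,-51) and hover above it.

```bash
python3 -m handwheel '[{"hand":0.095,"x":0.1,"y":0.124,"z":0.01,"spin":-1},{"hand":0.095,"x":0.2,"y":0.248,"z":0.01,"spin":-2},{"hand":0.095,"x":0.2,"y":0.248,"z":0.01,"spin":-2.6},{"hand":0.095,"x":0.2,"y":0.248,"z":0.01,"spin":-2.6},{"hand":0.095,"x":0.45,"y":0.557,"z":0.01,"spin":-2.6},{"hand":0.095,"x":0.45,"y":0.557,"z":0.01,"spin":-2.6},{"hand":0.095,"x":0.45,"y":0.557,"z":0.01,"spin":-2.6},{"hand":0.095,"x":0.45,"y":0.557,"z":0.01,"spin":-2.6},{"hand":0.095,"x":0.45,"y":0.557,"z":0.01,"spin":-2.6},{"hand":0.095,"x":0.45,"y":0.557,"z":0.01,"spin":-2.6},{"hand":0.095,"x":0.45,"y":0.557,"z":0.01,"spin":-2.6},{"hand":0.095,"x":0.45,"y":0.557,"z":0.01,"spin":-2.6},{"hand":0.095,"x":0.45,"y":0.557,"z":0.01,"spin":-2.6},{"hand":0.095,"x":0.45,"y":0.557,"z":0.01,"spin":-2.6},{"hand":0.095,"x":0.45,"y":0.557,"z":0.01,"spin":-2.6},{"hand":0.095,"x":0.45,"y":0.557,"z":0.01,"spin":-2.6},{"hand":0.095,"x":0.45,"y":0.557,"z":0.01,"spin":-2.6},{"hand":0.095,"x":0.45,"y":0.557,"z":0.01,"spin":-2.6},{"hand":0.095,"x":0.45,"y":0.557,"z":0.01,"spin":-2.6},{"hand":0.095,"x":0.45,"y":0.557,"z":0.01,"spin":-2.6}]'
cat >> h.py <<'E'
def look(n,*cams):
    from cell import read_camera
    ims=[]
    for k in cams or ("wrist","scene"):
        c=read_camera(k); pickle.dump(c,open(f"{k}_{n}.pkl","wb"))
        ims.append(cv2.resize(c["img"][:,:,::-1],(400,300),interpolation=cv2.INTER_AREA) if len(cams)!=1 else cv2.resize(c["img"][:,:,::-1],(800,600),interpolation=cv2.INTER_CUBIC))
    cv2.imwrite(f"pics/{n}.png",np.hstack(ims))
E
python3 -c "from h import *; look('g1','wrist','scene')"
```

```text
t: 1.77
eef_pos: [590.7, -51.9, 238.1]
tcp_rot: [3.14, -0.0, -1.569]
ft_force: [0.1, -0.6, -0.1]
opening: 0.999
```

View pics/g1.png

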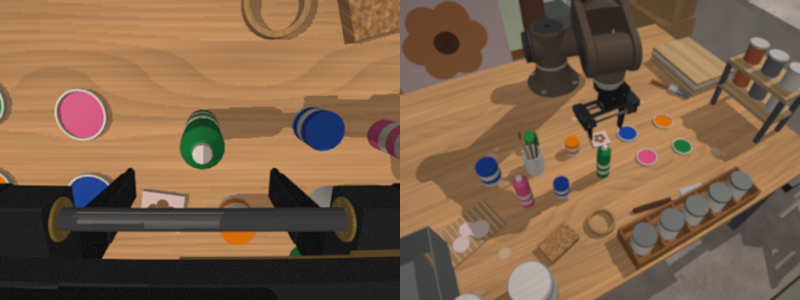

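The wrist view shows the green bottle's cap at (203,154) between the jaws, the pink dish at (80,113) and the blue jar at (318,130). Next I'll refine positions from this nearer view.

```bash
cat >> h.py <<'E'
def caps(c,z=158):
    g=c["img"].astype(int); m=((g.min(2)>130)&(g.max(2)-g.min(2)<40)).astype(np.uint8)
    n,l,st,ce=cv2.connectedComponentsWithStats(m)
    return [(int(st[i,4]),ce[i].round(),ray(c,ce[i],z).round(1)) for i in range(1,n) if 12<st[i,4]<1500]
def greens(c):  # dish floors / lids, looser hue
    h=cv2.cvtColor(c["img"],cv2.COLOR_RGB2HSV); return h
HUE["green"]=(45,85)
E
python3 - <<'E'
from h import *
w=pickle.load(open("wrist_g1.pkl","rb")); print(w["T"][:3,3].round(), caps(w))
for n in ("wrist_g1","top0","scene0","scene_g1"):
    c=pickle.load(open(n+".pkl","rb"))
    for col in ("green","pink","blue"):
        for a,e in blobs(c,col,smin=90): print(n,col,int(a),np.round(e[0]),np.round(e[1]),"z4",ray(c,e[0],4).round(1),"z62",ray(c,e[0],62).round(1))
t=pickle.load(open("top0.pkl","rb")); print(t["img"][143,134],cv2.cvtColor(t["img"],cv2.COLOR_RGB2HSV)[143,134])
E
```

```text
[664. -51. 394.] [(437, array([103., 146.]), array([629.6,  61.3])), (79, array([  2., 135.]), array([638.2, 136.1])), (415, array([257., 197.]), array([591.4, -50.2])), (21, array([  5., 227.]), array([566.3, 148.3])), (156, array([113., 228.]), array([566.2,  60.8])), (390, array([207., 255.]), array([543.9, -11.3]))]
wrist_g1 green 2737 [258. 184.] [56. 65.] z4 [560.6 -51.3] z62 [576.  -51.3]
wrist_g1 green 75 [378. 325.] [12. 16.] z4 [ 356.8 -219.3] z62 [ 402.5 -194.3]
wrist_g1 pink 2570 [103. 146.] [54. 62.] z4 [607.1 134.3] z62 [615.6 106.7]
wrist_g1 pink 473 [488. 171.] [33. 40.] z4 [ 577.8 -335.3] z62 [ 590.7 -293.1]
wrist_g1 pink 360 [504. 180.] [19. 39.] z4 [ 566.1 -357.6] z62 [ 580.7 -312.1]
wrist_g1 blue 2124 [413. 166.] [51. 55.] z4 [ 583.3 -239. ] z62 [ 595.3 -211.1]
wrist_g1 blue 1178 [110. 245.] [35. 53.] z4 [479.1 142. ] z62 [506.6 113.2]
wrist_g1 blue 87 [382. 156.] [10. 27.] z4 [ 595.7 -199.5] z62 [ 605.8 -177.5]
top0 green 464 [134. 143.] [24. 26.] z4 [629.3 290.9] z62 [618.3 274.3]
top0 green 359 [331. 252.] [21. 23.] z4 [ 347.7 -241. ] z62 [ 350.4 -231.9]
top0 g
[... 982 characters left out ...]
1. 170.] [16. 22.] z4 [467.  132.5] z62 [508.2  99.4]
scene_g1 green 260 [261. 198.] [17. 28.] z4 [519.9  -8.5] z62 [557.5 -32. ]
scene_g1 green 213 [361. 187.] [14. 21.] z4 [626.4 291.3] z62 [656.8 247.3]
scene_g1 green 150 [165. 177.] [14. 18.] z4 [ 306.2 -235.9] z62 [ 358.3 -243.8]
scene_g1 pink 350 [155. 238.] [21. 28.] z4 [ 506.6 -336.4] z62 [ 545.1 -337.5]
scene_g1 pink 291 [315. 200.] [17. 23.] z4 [604.9 133.1] z62 [636.6  99.9]
scene_g1 blue 533 [110. 213.] [25. 28.] z4 [ 366.9 -427. ] z62 [ 414.9 -422. ]
scene_g1 blue 266 [206. 235.] [19. 19.] z4 [ 563.9 -207.6] z62 [ 598.5 -217.5]
scene_g1 blue 257 [291. 170.] [16. 23.] z4 [466.  132.3] z62 [507.2  99.2]
[ 55 109  53] [ 59 131 109]
```

Green bottle is at (591,-51) in both views, and the green dish at (628,291). I'll descend, close and lift a little.

```bash
python3 -m handwheel '[{"hand":0.095,"x":0,"y":0.001,"z":-0.03},{"hand":0.095,"x":0,"y":0.001,"z":-0.065},{"hand":0.095,"x":0,"y":0.001,"z":-0.1},{"hand":0.095,"x":0,"y":0.001,"z":-0.12},{"hand":0.095,"x":0,"y":0.001,"z":-0.13},{"hand":0.095,"x":0,"y":0.001,"z":-0.132},{"hand":0.03,"x":0,"y":0.001,"z":-0.132},{"hand":0.03,"x":0,"y":0.001,"z":-0.132},{"hand":0.03,"x":0,"y":0.001,"z":-0.132},{"hand":0.03,"x":0,"y":0.001,"z":-0.132},{"hand":0.03,"x":0,"y":0.001,"z":-0.132},{"hand":0.03,"x":0,"y":0.001,"z":-0.132},{"hand":0.03,"x":0,"y":0.001,"z":-0.132},{"hand":0.03,"x":0,"y":0.001,"z":-0.132},{"hand":0.03,"x":0,"y":0.001,"z":-0.132}]'; python3 -m handwheel '[{"hand":0.03,"z":0.01},{"hand":0.03,"z":0.03},{"hand":0.03,"z":0.05},{"hand":0.03,"z":0.07},{"hand":0.03,"z":0.08},{"hand":0.03,"z":0.08}]'
```

```text
invalid input
invalid input
```

The rows need every key, so I'll resend with all of them.

```bash
python3 -m handwheel '[{"hand":0.095,"x":0,"y":0.001,"z":-0.03,"spin":0},{"hand":0.095,"x":0,"y":0.001,"z":-0.065,"spin":0},{"hand":0.095,"x":0,"y":0.001,"z":-0.1,"spin":0},{"hand":0.095,"x":0,"y":0.001,"z":-0.12,"spin":0},{"hand":0.095,"x":0,"y":0.001,"z":-0.132,"spin":0},{"hand":0.095,"x":0,"y":0.001,"z":-0.132,"spin":0},{"hand":0.03,"x":0,"y":0.001,"z":-0.132,"spin":0},{"hand":0.03,"x":0,"y":0.001,"z":-0.132,"spin":0},{"hand":0.03,"x":0,"y":0.001,"z":-0.132,"spin":0},{"hand":0.03,"x":0,"y":0.001,"z":-0.132,"spin":0},{"hand":0.03,"x":0,"y":0.001,"z":-0.132,"spin":0},{"hand":0.03,"x":0,"y":0.001,"z":-0.132,"spin":0},{"hand":0.03,"x":0,"y":0.001,"z":-0.132,"spin":0},{"hand":0.03,"x":0,"y":0.001,"z":-0.132,"spin":0},{"hand":0.03,"x":0,"y":0.001,"z":-0.132,"spin":0}]'; python3 -m handwheel '[{"hand":0.03,"x":0,"y":0,"z":0.01,"spin":0},{"hand":0.03,"x":0,"y":0,"z":0.02,"spin":0},{"hand":0.03,"x":0,"y":0,"z":0.03,"spin":0},{"hand":0.03,"x":0,"y":0,"z":0.045,"spin":0},{"hand":0.03,"x":0,"y":0,"z":0.06,"spin":0},{"hand":0.03,"x":0,"y":0,"z":0.06,"spin":0},{"hand":0.03,"x":0,"y":0,"z":0.06,"spin":0}]'; python3 -c "
from h import *; look('g2','wrist','scene'); print(caps(pickle.load(open('wrist_g2.pkl','rb')),218))"
```

```text
t: 3.12
eef_pos: [591.2, -50.8, 106.8]
tcp_rot: [-3.141, -0.0, -1.57]
ft_force: [0.7, -0.3, 0.9]
opening: 0.497
t: 3.7
eef_pos: [591.4, -50.9, 167.7]
tcp_rot: [-3.14, -0.001, -1.57]
ft_force: [1.2, -0.2, -2.1]
opening: 0.499
[(721, array([ 73., 157.]), array([645.8,  10.7])), (56, array([229., 198.]), array([631.7, -40.7])), (83, array([ 68., 255.]), array([610.4,  17.6])), (1203, array([258., 309.]), array([588.6, -50.3])), (24, array([302., 303.]), array([591.2, -66.6])), (306, array([461., 318.]), array([ 583.6, -127.7])), (279, array([218., 319.]), array([584.3, -35.2])), (24, array([288., 314.]), array([586.5, -61.5])), (17, array([472., 317.]), array([ 584.2, -132.1]))]
```

View pics/g2.png

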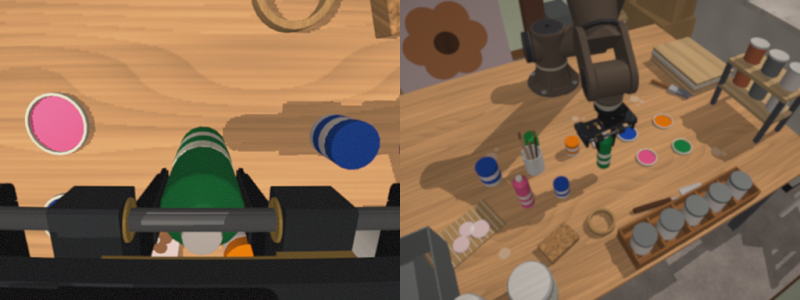

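The green bottle is held at 47 mm opening, upright, with its underside about 60 mm up. I'll carry it to the green dish, then check.

```bash
python3 -m handwheel '[{"hand":0.03,"x":0.0,"y":0.012,"z":0,"spin":0},{"hand":0.03,"x":0.004,"y":0.035,"z":0,"spin":0},{"hand":0.03,"x":0.008,"y":0.065,"z":0,"spin":0},{"hand":0.03,"x":0.012,"y":0.095,"z":0,"spin":0},{"hand":0.03,"x":0.016,"y":0.125,"z":0,"spin":0},{"hand":0.03,"x":0.02,"y":0.155,"z":0,"spin":0},{"hand":0.03,"x":0.024,"y":0.185,"z":0,"spin":0},{"hand":0.03,"x":0.028,"y":0.215,"z":0,"spin":0},{"hand":0.03,"x":0.031,"y":0.245,"z":0,"spin":0},{"hand":0.03,"x":0.034,"y":0.275,"z":0,"spin":0},{"hand":0.03,"x":0.036,"y":0.305,"z":0,"spin":0},{"hand":0.03,"x":0.0365,"y":0.325,"z":0,"spin":0},{"hand":0.03,"x":0.0365,"y":0.337,"z":0,"spin":0},{"hand":0.03,"x":0.0365,"y":0.342,"z":0,"spin":0},{"hand":0.03,"x":0.0365,"y":0.342,"z":-0.015,"spin":0},{"hand":0.03,"x":0.0365,"y":0.342,"z":-0.03,"spin":0},{"hand":0.03,"x":0.0365,"y":0.342,"z":-0.036,"spin":0},{"hand":0.03,"x":0.0365,"y":0.342,"z":-0.036,"spin":0}]'; python3 -c "from h import *; look('g3','wrist','scene')"
```

```text
t: 5.3
eef_pos: [627.0, 290.1, 128.9]
tcp_rot: [3.138, -0.001, -1.571]
ft_force: [-0.1, -0.9, -2.4]
opening: 0.497
```

View pics/g3.png

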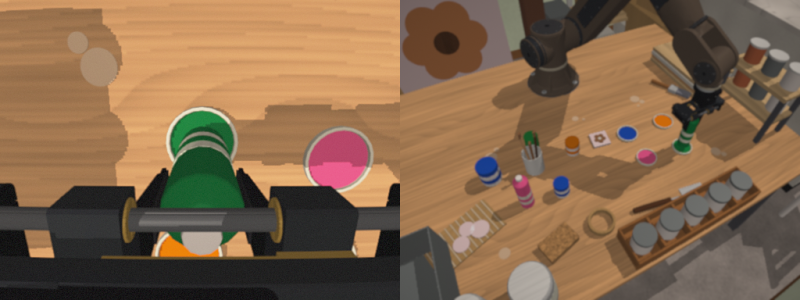

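The bottle hangs above the middle of the green dish. I'll lower it slowly, release and rise.

```bash
python3 -m handwheel '[{"hand":0.03,"x":0.001,"y":0.001,"z":-0.005,"spin":0},{"hand":0.03,"x":0.001,"y":0.001,"z":-0.01,"spin":0},{"hand":0.03,"x":0.001,"y":0.001,"z":-0.014,"spin":0},{"hand":0.03,"x":0.001,"y":0.001,"z":-0.017,"spin":0},{"hand":0.03,"x":0.001,"y":0.001,"z":-0.019,"spin":0},{"hand":0.03,"x":0.001,"y":0.001,"z":-0.019,"spin":0},{"hand":0.03,"x":0.001,"y":0.001,"z":-0.019,"spin":0}]'
```

```text
t: 5.98
eef_pos: [628.7, 292.2, 111.6]
tcp_rot: [3.142, -0.0, -1.57]
ft_force: [-0.5, 0.6, -1.8]
opening: 0.5
```

```bash
python3 -m handwheel '[{"hand":0.03,"x":0,"y":0,"z":-0.001,"spin":0},{"hand":0.03,"x":0,"y":0,"z":-0.001,"spin":0},{"hand":0.055,"x":0,"y":0,"z":-0.001,"spin":0},{"hand":0.065,"x":0,"y":0,"z":-0.001,"spin":0},{"hand":0.08,"x":0,"y":0,"z":-0.001,"spin":0},{"hand":0.08,"x":0,"y":0,"z":-0.001,"spin":0},{"hand":0.08,"x":0,"y":0,"z":-0.001,"spin":0},{"hand":0.095,"x":0,"y":0,"z":0.01,"spin":0},{"hand":0.095,"x":0,"y":0,"z":0.04,"spin":0},{"hand":0.095,"x":0,"y":0,"z":0.08,"spin":0},{"hand":0.095,"x":0,"y":0,"z":0.12,"spin":0},{"hand":0.095,"x":0,"y":0,"z":0.126,"spin":0}]'; python3 -c "
from h import *; look('g4','wrist','top'); print(caps(pickle.load(open('wrist_g4.pkl','rb')),162)[:9])"
```

```text
t: 6.98
eef_pos: [630.5, 292.9, 246.2]
tcp_rot: [-3.132, 0.003, -1.57]
ft_force: [0.7, 0.6, 1.3]
opening: 0.998
[(223, array([252., 143.]), array([671.8, 298.2])), (236, array([382., 194.]), array([633.4, 199.5])), (453, array([260., 200.]), array([628.9, 292.4])), (129, array([246., 253.]), array([584.9, 303.9])), (49, array([248., 299.]), array([542.8, 302.2])), (25, array([362., 303.]), array([538.7, 206.9]))]
```

View pics/g4.png

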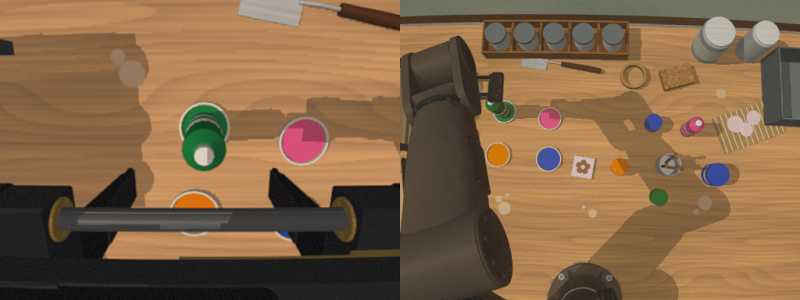

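The green bottle stands in its dish with its cap at (629,292). Next I'll go over the pink bottle at (577,-336).

```bash
python3 -m handwheel '[{"hand":0.095,"x":-0.003,"y":-0.03,"z":0,"spin":0},{"hand":0.095,"x":-0.05,"y":-0.6285,"z":0,"spin":0},{"hand":0.095,"x":-0.05,"y":-0.6285,"z":0,"spin":0},{"hand":0.095,"x":-0.05,"y":-0.6285,"z":0,"spin":0},{"hand":0.095,"x":-0.05,"y":-0.6285,"z":0,"spin":0},{"hand":0.095,"x":-0.05,"y":-0.6285,"z":0,"spin":0},{"hand":0.095,"x":-0.05,"y":-0.6285,"z":0,"spin":0},{"hand":0.095,"x":-0.05,"y":-0.6285,"z":0,"spin":0},{"hand":0.095,"x":-0.05,"y":-0.6285,"z":0,"spin":0},{"hand":0.095,"x":-0.05,"y":-0.6285,"z":0,"spin":0},{"hand":0.095,"x":-0.05,"y":-0.6285,"z":0,"spin":0},{"hand":0.095,"x":-0.05,"y":-0.6285,"z":0,"spin":0},{"hand":0.095,"x":-0.05,"y":-0.6285,"z":0,"spin":0},{"hand":0.095,"x":-0.05,"y":-0.6285,"z":0,"spin":0},{"hand":0.095,"x":-0.05,"y":-0.6285,"z":0,"spin":0},{"hand":0.095,"x":-0.05,"y":-0.6285,"z":0,"spin":0},{"hand":0.095,"x":-0.05,"y":-0.6285,"z":0,"spin":0},{"hand":0.095,"x":-0.05,"y":-0.6285,"z":0,"spin":0},{"hand":0.095,"x":-0.05,"y":-0.6285,"z":0,"spin":0},{"hand":0.095,"x":-0.05,"y":-0.6285,"z":0,"spin":0}]'; python3 -c "
from h import *; look('p1','wrist','scene'); c=pickle.load(open('wrist_p1.pkl','rb')); print(caps(c))
for a,e in blobs(c,'blue',smin=90)+blobs(c,'pink',smin=90): print(a,e[0],ray(c,e[0],62))"
```

```text
t: 8.75
eef_pos: [578.9, -334.7, 237.4]
tcp_rot: [3.141, 0.001, -1.568]
ft_force: [0.1, 0.4, 0.1]
opening: 0.998
[(96, array([460., 108.]), array([ 646.1, -476.1])), (48, array([468., 115.]), array([ 640.8, -483. ])), (133, array([461., 122.]), array([ 636.2, -478.1])), (103, array([405., 122.]), array([ 635.8, -437.8])), (14, array([448., 121.]), array([ 636.5, -468.9])), (14, array([456., 121.]), array([ 636.7, -475. ])), (50, array([383., 139.]), array([ 623.6, -423.1])), (451, array([261., 200.]), array([ 577.5, -336.3])), (31, array([213., 313.]), array([ 478.6, -297. ])), (33, array([188., 322.]), array([ 470. , -275.4]))]
2178.0 (143.83126831054688, 154.827880859375) [ 595.14150534 -217.28968131]
1984.5 (334.5527648925781, 309.3739013671875) [ 413.51842646 -423.17614764]
232.5 (325.89251708984375, 266.2345275878906) [ 469.78597616 -409.60903871]
2830.0 (261.1282653808594, 186.4577178955078) [ 562.01125775 -336.8682939 ]
```

The cap is at (577.4,-336.4), three-way agreement. I'll grasp and lift 90 mm so it clears the 62 mm blue jar.

```bash
python3 -m handwheel '[{"hand":0.095,"x":-0.001,"y":-0.0015,"z":-0.03,"spin":0},{"hand":0.095,"x":-0.001,"y":-0.0015,"z":-0.065,"spin":0},{"hand":0.095,"x":-0.001,"y":-0.0015,"z":-0.1,"spin":0},{"hand":0.095,"x":-0.001,"y":-0.0015,"z":-0.12,"spin":0},{"hand":0.095,"x":-0.001,"y":-0.0015,"z":-0.131,"spin":0},{"hand":0.095,"x":-0.001,"y":-0.0015,"z":-0.131,"spin":0},{"hand":0.03,"x":-0.001,"y":-0.0015,"z":-0.131,"spin":0},{"hand":0.03,"x":-0.001,"y":-0.0015,"z":-0.131,"spin":0},{"hand":0.03,"x":-0.001,"y":-0.0015,"z":-0.131,"spin":0},{"hand":0.03,"x":-0.001,"y":-0.0015,"z":-0.131,"spin":0},{"hand":0.03,"x":-0.001,"y":-0.0015,"z":-0.131,"spin":0},{"hand":0.03,"x":-0.001,"y":-0.0015,"z":-0.131,"spin":0},{"hand":0.03,"x":-0.001,"y":-0.0015,"z":-0.131,"spin":0},{"hand":0.03,"x":-0.001,"y":-0.0015,"z":-0.131,"spin":0},{"hand":0.03,"x":-0.001,"y":-0.0015,"z":-0.131,"spin":0}]'; python3 -m handwheel '[{"hand":0.03,"x":0,"y":0,"z":0.01,"spin":0},{"hand":0.03,"x":0,"y":0,"z":0.025,"spin":0},{"hand":0.03,"x":0,"y":0,"z":0.045,"spin":0},{"hand":0.03,"x":0,"y":0,"z":0.065,"spin":0},{"hand":0.03,"x":0,"y":0,"z":0.08,"spin":0},{"hand":0.03,"x":0,"y":0,"z":0.09,"spin":0},{"hand":0.03,"x":0,"y":0,"z":0.09,"spin":0},{"hand":0.03,"x":0,"y":0,"z":0.09,"spin":0}]'
```

```text
t: 10.1
eef_pos: [577.7, -337.9, 106.8]
tcp_rot: [-3.142, -0.0, -1.57]
ft_force: [-0.0, 0.5, 1.8]
opening: 0.497
t: 10.77
eef_pos: [577.5, -337.8, 196.7]
tcp_rot: [-3.141, -0.0, -1.57]
ft_force: [-0.9, 0.6, -2.4]
opening: 0.5
```

```bash
python3 -m handwheel '[{"hand":0.03,"x":0.001,"y":0.01,"z":0,"spin":0},{"hand":0.03,"x":0.003,"y":0.03,"z":0,"spin":0},{"hand":0.03,"x":0.005,"y":0.06,"z":0,"spin":0},{"hand":0.03,"x":0.007,"y":0.09,"z":0,"spin":0},{"hand":0.03,"x":0.009,"y":0.12,"z":0,"spin":0},{"hand":0.03,"x":0.011,"y":0.15,"z":0,"spin":0},{"hand":0.03,"x":0.013,"y":0.18,"z":0,"spin":0},{"hand":0.03,"x":0.015,"y":0.21,"z":0,"spin":0},{"hand":0.03,"x":0.017,"y":0.24,"z":0,"spin":0},{"hand":0.03,"x":0.019,"y":0.27,"z":0,"spin":0},{"hand":0.03,"x":0.021,"y":0.3,"z":0,"spin":0},{"hand":0.03,"x":0.023,"y":0.33,"z":0,"spin":0},{"hand":0.03,"x":0.025,"y":0.36,"z":0,"spin":0},{"hand":0.03,"x":0.027,"y":0.39,"z":0,"spin":0},{"hand":0.03,"x":0.028,"y":0.42,"z":0,"spin":0},{"hand":0.03,"x":0.029,"y":0.445,"z":0,"spin":0},{"hand":0.03,"x":0.029,"y":0.463,"z":0,"spin":0},{"hand":0.03,"x":0.029,"y":0.471,"z":0,"spin":0},{"hand":0.03,"x":0.029,"y":0.471,"z":-0.015,"spin":0},{"hand":0.03,"x":0.029,"y":0.471,"z":-0.03,"spin":0}]'; python3 -m handwheel '[{"hand":0.03,"x":0,"y":0,"z":-0.015,"spin":0},{"hand":0.03,"x":0,"y":0,"z":-0.025,"spin":0},{"hand":0.03,"x":0,"y":0,"z":-0.035,"spin":0},{"hand":0.03,"x":0,"y":0,"z":-0.04,"spin":0},{"hand":0.03,"x":0,"y":0,"z":-0.04,"spin":0}]';  python3 -c "from h import *; look('p2','wrist','scene')"
```

```text
t: 12.43
eef_pos: [606.3, 133.8, 166.1]
tcp_rot: [-3.141, -0.0, -1.569]
ft_force: [0.6, -0.4, -2.1]
opening: 0.497
t: 12.85
eef_pos: [606.2, 132.9, 125.5]
tcp_rot: [3.14, -0.0, -1.57]
ft_force: [0.2, 0.2, -0.7]
opening: 0.497
```

View pics/p2.png

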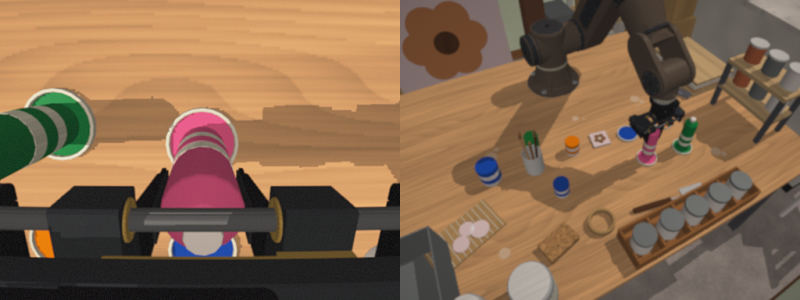

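Centred over the pink dish, with the gripper body clear of the green bottle's top. I'll lower, release and rise.

```bash
python3 -m handwheel '[{"hand":0.03,"x":0.0005,"y":0,"z":-0.004,"spin":0},{"hand":0.03,"x":0.0005,"y":0,"z":-0.008,"spin":0},{"hand":0.03,"x":0.0005,"y":0,"z":-0.012,"spin":0},{"hand":0.03,"x":0.0005,"y":0,"z":-0.015,"spin":0},{"hand":0.03,"x":0.0005,"y":0,"z":-0.0165,"spin":0},{"hand":0.03,"x":0.0005,"y":0,"z":-0.0165,"spin":0},{"hand":0.03,"x":0.0005,"y":0,"z":-0.0165,"spin":0}]'; python3 -m handwheel '[{"hand":0.055,"x":0,"y":0,"z":0,"spin":0},{"hand":0.065,"x":0,"y":0,"z":0,"spin":0},{"hand":0.08,"x":0,"y":0,"z":0,"spin":0},{"hand":0.08,"x":0,"y":0,"z":0,"spin":0},{"hand":0.08,"x":0,"y":0,"z":0,"spin":0},{"hand":0.08,"x":0,"y":0,"z":0.01,"spin":0},{"hand":0.08,"x":0,"y":0,"z":0.04,"spin":0},{"hand":0.08,"x":0,"y":0,"z":0.08,"spin":0},{"hand":0.08,"x":0,"y":0,"z":0.12,"spin":0},{"hand":0.08,"x":0,"y":0,"z":0.125,"spin":0},{"hand":0.08,"x":0,"y":0,"z":0.125,"spin":0},{"hand":0.08,"x":0,"y":0,"z":0.125,"spin":0}]'; python3 -c "
from h import *; look('p3','wrist','scene'); c=pickle.load(open('wrist_p3.pkl','rb')); print(caps(c,162))
for a,e in blobs(c,'blue',smin=90)+blobs(c,'orange',smin=90): print(a,e[0],ray(c,e[0],4),ray(c,e[0],62))
s=pickle.load(open('scene_p3.pkl','rb'));
for n,p in dict(tin=(537,328),sample=(367,334)).items(): print(n,ray(pickle.load(open('top0.pkl','rb')),np.array(p)/1.5625,10 if n=='sample' else 95))"
```

```text
t: 13.53
eef_pos: [607.2, 133.2, 110.7]
tcp_rot: [-3.141, -0.0, -1.57]
ft_force: [-1.2, -1.4, 5.6]
opening: 0.499
t: 14.53
eef_pos: [606.9, 133.1, 235.3]
tcp_rot: [-3.141, -0.0, -1.57]
ft_force: [0.1, 0.3, -0.7]
opening: 0.841
[(84, array([228.,   1.]), array([739. , 152.7])), (160, array([121., 115.]), array([668.4, 228. ])), (231, array([248., 141.]), array([650.2, 141.2])), (504, array([ 41., 172.]), array([628.8, 291.3])), (101, array([137., 171.]), array([629.4, 220.6])), (479, array([257., 201.]), array([607. , 134.5])), (91, array([121., 233.]), array([581.8, 236.9])), (227, array([260., 248.]), array([569.9, 132.7])), (33, array([330., 262.]), array([557.8,  78.9])), (95, array([329., 301.]), array([523.3,  76.9])), (30, array([345., 304.]), array([519.7,  64.1]))]
1165.5 (259.35992431640625, 264.0784606933594) [470.36747304 132.4970743 ] [501.77008543 132.65175859]
608.0 (118.8123550415039, 248.5502166748047) [491.71310251 314.16222829] [519.91875921 287.1087458 ]
tin [ 454.65584747 -257.40216181]
sample [443.35910085  12.92061693]
```

View pics/p3.png

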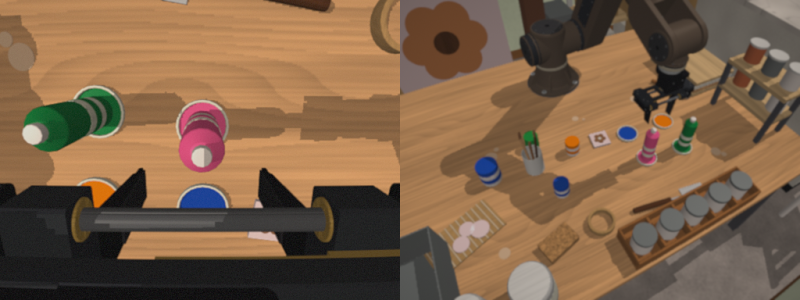

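Both bottles stand in their dishes, with caps at (607,134) and (629,291), both within about 1.5 mm. The sample is at (443,13) and the tin at (455,-257). Next is the small blue jar, checked from above first.

```bash
python3 -m handwheel '[{"hand":0.095,"x":-0.001,"y":-0.03,"z":0,"spin":0},{"hand":0.095,"x":-0.0123,"y":-0.348,"z":0,"spin":0},{"hand":0.095,"x":-0.0123,"y":-0.348,"z":0,"spin":0},{"hand":0.095,"x":-0.0123,"y":-0.348,"z":0,"spin":0},{"hand":0.095,"x":-0.0123,"y":-0.348,"z":0,"spin":0},{"hand":0.095,"x":-0.0123,"y":-0.348,"z":0,"spin":0},{"hand":0.095,"x":-0.0123,"y":-0.348,"z":0,"spin":0},{"hand":0.095,"x":-0.0123,"y":-0.348,"z":0,"spin":0},{"hand":0.095,"x":-0.0123,"y":-0.348,"z":0,"spin":0},{"hand":0.095,"x":-0.0123,"y":-0.348,"z":-0.04,"spin":0},{"hand":0.095,"x":-0.0123,"y":-0.348,"z":-0.08,"spin":0},{"hand":0.095,"x":-0.0123,"y":-0.348,"z":-0.115,"spin":0},{"hand":0.095,"x":-0.0123,"y":-0.348,"z":-0.115,"spin":0},{"hand":0.095,"x":-0.0123,"y":-0.348,"z":-0.115,"spin":0}]'; python3 -c "
from h import *; look('b1','wrist','scene'); c=pickle.load(open('wrist_b1.pkl','rb'))
for a,e in blobs(c,'blue',smin=90): print(a,e,ray(c,e[0],62))
x=proj(c,[[594.7,-214.6,62],[594.7,-214.6-27.5,62]]);print(x)"
```

```text
t: 15.8
eef_pos: [594.1, -214.5, 118.3]
tcp_rot: [3.137, 0.002, -1.57]
ft_force: [-0.2, -0.2, 1.4]
opening: 0.997
4733.0 ((259.7941589355469, 205.3393096923828), (78.10273742675781, 79.00831604003906), 19.782339096069336) [ 596.13484799 -214.79499141]
89.0 ((259.54022216796875, 163.407470703125), (11.183958053588867, 33.48332595825195), 89.60139465332031) [ 624.99193875 -214.59179874]
[[259.50345992 207.34805924]
 [300.0892397  207.37629951]]
```

View pics/b1.png

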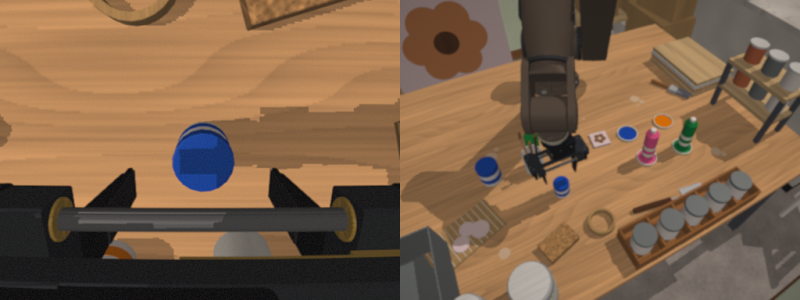

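The jar's lid is centred between the jaws at (595,-215). I'll descend, grip and lift 60 mm.

```bash
python3 -m handwheel '[{"hand":0.095,"x":0.0005,"y":0,"z":-0.03,"spin":0},{"hand":0.095,"x":0.0005,"y":0,"z":-0.06,"spin":0},{"hand":0.095,"x":0.0005,"y":0,"z":-0.083,"spin":0},{"hand":0.095,"x":0.0005,"y":0,"z":-0.083,"spin":0},{"hand":0.035,"x":0.0005,"y":0,"z":-0.083,"spin":0},{"hand":0.035,"x":0.0005,"y":0,"z":-0.083,"spin":0},{"hand":0.035,"x":0.0005,"y":0,"z":-0.083,"spin":0},{"hand":0.035,"x":0.0005,"y":0,"z":-0.083,"spin":0},{"hand":0.035,"x":0.0005,"y":0,"z":-0.083,"spin":0},{"hand":0.035,"x":0.0005,"y":0,"z":-0.083,"spin":0},{"hand":0.035,"x":0.0005,"y":0,"z":-0.083,"spin":0},{"hand":0.035,"x":0.0005,"y":0,"z":-0.083,"spin":0}]'; python3 -m handwheel '[{"hand":0.035,"x":0,"y":0,"z":0.01,"spin":0},{"hand":0.035,"x":0,"y":0,"z":0.025,"spin":0},{"hand":0.035,"x":0,"y":0,"z":0.045,"spin":0},{"hand":0.035,"x":0,"y":0,"z":0.06,"spin":0},{"hand":0.035,"x":0,"y":0,"z":0.06,"spin":0},{"hand":0.035,"x":0,"y":0,"z":0.06,"spin":0}]'
```

```text
t: 16.9
eef_pos: [595.5, -215.0, 37.6]
tcp_rot: [-3.141, -0.0, -1.57]
ft_force: [-1.6, 0.3, 4.1]
opening: 0.566
t: 17.4
eef_pos: [595.5, -214.9, 97.7]
tcp_rot: [-3.141, -0.001, -1.57]
ft_force: [-0.3, 0.1, -2.4]
opening: 0.569
```

It is held at 54 mm opening. Carry it to the blue dish at (469,133).

```bash
python3 -m handwheel '[{"hand":0.035,"x":-0.002,"y":0.01,"z":0,"spin":0},{"hand":0.035,"x":-0.01,"y":0.03,"z":0,"spin":0},{"hand":0.035,"x":-0.02,"y":0.055,"z":0,"spin":0},{"hand":0.035,"x":-0.03,"y":0.082,"z":0,"spin":0},{"hand":0.035,"x":-0.04,"y":0.11,"z":0,"spin":0},{"hand":0.035,"x":-0.05,"y":0.137,"z":0,"spin":0},{"hand":0.035,"x":-0.06,"y":0.164,"z":0,"spin":0},{"hand":0.035,"x":-0.07,"y":0.192,"z":0,"spin":0},{"hand":0.035,"x":-0.08,"y":0.219,"z":0,"spin":0},{"hand":0.035,"x":-0.09,"y":0.246,"z":0,"spin":0},{"hand":0.035,"x":-0.1,"y":0.274,"z":0,"spin":0},{"hand":0.035,"x":-0.11,"y":0.301,"z":0,"spin":0},{"hand":0.035,"x":-0.12,"y":0.325,"z":0,"spin":0},{"hand":0.035,"x":-0.125,"y":0.34,"z":0,"spin":0},{"hand":0.035,"x":-0.127,"y":0.3475,"z":0,"spin":0},{"hand":0.035,"x":-0.127,"y":0.3475,"z":-0.015,"spin":0},{"hand":0.035,"x":-0.127,"y":0.3475,"z":-0.03,"spin":0},{"hand":0.035,"x":-0.127,"y":0.3475,"z":-0.036,"spin":0},{"hand":0.035,"x":-0.127,"y":0.3475,"z":-0.036,"spin":0}]'; python3 -c "from h import *; look('b2','wrist','scene')"
```

```text
t: 18.98
eef_pos: [467.5, 132.4, 59.7]
tcp_rot: [3.138, -0.001, -1.57]
ft_force: [-0.6, 0.5, -2.3]
opening: 0.564
```

View pics/b2.png

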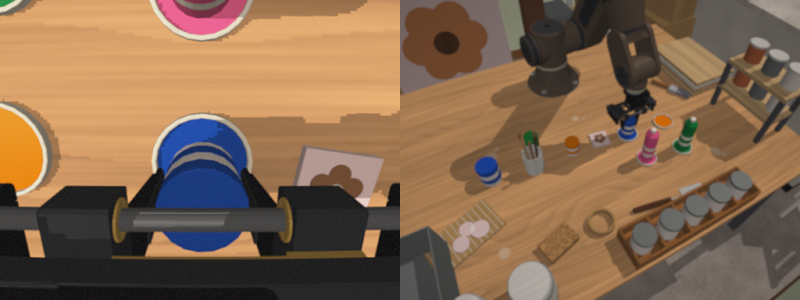

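Centred over the blue dish. I'll lower, release and rise.

```bash
python3 -m handwheel '[{"hand":0.035,"x":0.0005,"y":0,"z":-0.005,"spin":0},{"hand":0.035,"x":0.0005,"y":0,"z":-0.01,"spin":0},{"hand":0.035,"x":0.0005,"y":0,"z":-0.015,"spin":0},{"hand":0.035,"x":0.0005,"y":0,"z":-0.019,"spin":0},{"hand":0.035,"x":0.0005,"y":0,"z":-0.0205,"spin":0},{"hand":0.035,"x":0.0005,"y":0,"z":-0.0205,"spin":0},{"hand":0.035,"x":0.0005,"y":0,"z":-0.0205,"spin":0}]'; python3 -m handwheel '[{"hand":0.06,"x":0,"y":0,"z":0,"spin":0},{"hand":0.07,"x":0,"y":0,"z":0,"spin":0},{"hand":0.085,"x":0,"y":0,"z":0,"spin":0},{"hand":0.085,"x":0,"y":0,"z":0,"spin":0},{"hand":0.085,"x":0,"y":0,"z":0,"spin":0},{"hand":0.085,"x":0,"y":0,"z":0.01,"spin":0},{"hand":0.085,"x":0,"y":0,"z":0.04,"spin":0},{"hand":0.085,"x":0,"y":0,"z":0.08,"spin":0},{"hand":0.085,"x":0,"y":0,"z":0.12,"spin":0},{"hand":0.085,"x":0,"y":0,"z":0.15,"spin":0},{"hand":0.085,"x":0,"y":0,"z":0.15,"spin":0}]'; python3 -c "
from h import *; look('b3','wrist','scene'); c=pickle.load(open('wrist_b3.pkl','rb'))
for a,e in blobs(c,'blue',smin=90): print(a,e[0],ray(c,e[0],66))"
```

```text
t: 19.67
eef_pos: [468.9, 132.6, 41.2]
tcp_rot: [-3.141, -0.0, -1.569]
ft_force: [-1.9, -0.5, 10.9]
opening: 0.561
t: 20.58
eef_pos: [470.7, 133.0, 196.7]
tcp_rot: [-3.132, 0.001, -1.57]
ft_force: [-0.2, -0.3, 0.2]
opening: 0.894
4227.0 (259.50311279296875, 174.30357360839844) [478.39629656 132.78617775]
```

```bash
python3 -m handwheel '[{"hand":0.095,"x":0,"y":-0.02,"z":0,"spin":1.4},{"hand":0.095,"x":-0.002,"y":-0.04,"z":0,"spin":2.8},{"hand":0.095,"x":-0.004,"y":-0.06,"z":0,"spin":4.2},{"hand":0.095,"x":-0.006,"y":-0.08,"z":0,"spin":5.6},{"hand":0.095,"x":-0.008,"y":-0.1,"z":0,"spin":7},{"hand":0.095,"x":-0.01,"y":-0.12,"z":0,"spin":8.4},{"hand":0.095,"x":-0.012,"y":-0.14,"z":0,"spin":9.8},{"hand":0.095,"x":-0.014,"y":-0.16,"z":0,"spin":11.2},{"hand":0.095,"x":-0.016,"y":-0.18,"z":0,"spin":12.6},{"hand":0.095,"x":-0.018,"y":-0.2,"z":0,"spin":14},{"hand":0.095,"x":-0.02,"y":-0.22,"z":0,"spin":15.4},{"hand":0.095,"x":-0.021,"y":-0.238,"z":0,"spin":16.8},{"hand":0.095,"x":-0.021,"y":-0.238,"z":0,"spin":18},{"hand":0.095,"x":-0.021,"y":-0.238,"z":0,"spin":18},{"hand":0.095,"x":-0.021,"y":-0.238,"z":-0.035,"spin":18},{"hand":0.095,"x":-0.021,"y":-0.238,"z":-0.071,"spin":18},{"hand":0.095,"x":-0.021,"y":-0.238,"z":-0.071,"spin":18},{"hand":0.095,"x":-0.021,"y":-0.238,"z":-0.071,"spin":18}]'; python3 -c "
from h import *; look('o1','wrist','scene'); c=pickle.load(open('wrist_o1.pkl','rb'))
for a,e in blobs(c,'orange'): print(a,e,ray(c,e[0],62))"
```

```text
t: 22.18
eef_pos: [446.9, -104.7, 118.5]
tcp_rot: [-3.14, 0.005, -0.001]
ft_force: [-0.3, -0.3, 0.3]
opening: 1.0
4611.5 ((258.31463623046875, 206.57867431640625), (77.19660186767578, 77.95853424072266), 161.0980224609375) [ 445.80741264 -102.25332159]
```

View pics/o1.png

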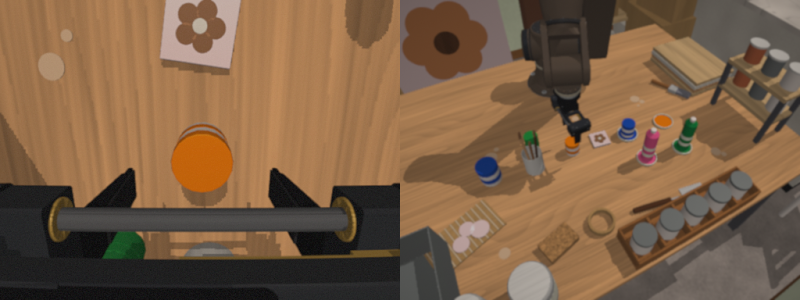

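The orange lid is at (202,160), centred between the jaws at (446,-103). The sample is ahead and clear, and the tin is behind. Grip and lift.

```bash
python3 -m handwheel '[{"hand":0.095,"x":-0.0015,"y":0.002,"z":-0.03,"spin":0},{"hand":0.095,"x":-0.0015,"y":0.002,"z":-0.06,"spin":0},{"hand":0.095,"x":-0.0015,"y":0.002,"z":-0.083,"spin":0},{"hand":0.095,"x":-0.0015,"y":0.002,"z":-0.083,"spin":0},{"hand":0.035,"x":-0.0015,"y":0.002,"z":-0.083,"spin":0},{"hand":0.035,"x":-0.0015,"y":0.002,"z":-0.083,"spin":0},{"hand":0.035,"x":-0.0015,"y":0.002,"z":-0.083,"spin":0},{"hand":0.035,"x":-0.0015,"y":0.002,"z":-0.083,"spin":0},{"hand":0.035,"x":-0.0015,"y":0.002,"z":-0.083,"spin":0},{"hand":0.035,"x":-0.0015,"y":0.002,"z":-0.083,"spin":0},{"hand":0.035,"x":-0.0015,"y":0.002,"z":-0.083,"spin":0},{"hand":0.035,"x":-0.0015,"y":0.002,"z":-0.083,"spin":0}]'; python3 -m handwheel '[{"hand":0.035,"x":0,"y":0,"z":0.01,"spin":0},{"hand":0.035,"x":0,"y":0,"z":0.025,"spin":0},{"hand":0.035,"x":0,"y":0,"z":0.05,"spin":0},{"hand":0.035,"x":0,"y":0,"z":0.075,"spin":0},{"hand":0.035,"x":0,"y":0,"z":0.1,"spin":0},{"hand":0.035,"x":0,"y":0,"z":0.12,"spin":0},{"hand":0.035,"x":0,"y":0,"z":0.13,"spin":0},{"hand":0.035,"x":0,"y":0,"z":0.13,"spin":0},{"hand":0.035,"x":0,"y":0,"z":0.13,"spin":0}]'
```

```text
t: 23.28
eef_pos: [446.5, -103.4, 37.0]
tcp_rot: [3.141, -0.0, 0.001]
ft_force: [-0.5, 1.0, 7.0]
opening: 0.56
t: 24.03
eef_pos: [446.2, -103.3, 166.6]
tcp_rot: [3.141, -0.001, 0.001]
ft_force: [-0.6, 0.4, -3.0]
opening: 0.559
```

```bash
python3 -m handwheel '[{"hand":0.035,"x":0.001,"y":0.01,"z":0,"spin":0},{"hand":0.035,"x":0.003,"y":0.03,"z":0,"spin":0},{"hand":0.035,"x":0.005,"y":0.055,"z":0,"spin":0},{"hand":0.035,"x":0.007,"y":0.083,"z":0,"spin":0},{"hand":0.035,"x":0.009,"y":0.11,"z":0,"spin":0},{"hand":0.035,"x":0.011,"y":0.138,"z":0,"spin":0},{"hand":0.035,"x":0.013,"y":0.166,"z":0,"spin":0},{"hand":0.035,"x":0.015,"y":0.194,"z":0,"spin":0},{"hand":0.035,"x":0.017,"y":0.222,"z":0,"spin":0},{"hand":0.035,"x":0.02,"y":0.25,"z":0,"spin":0},{"hand":0.035,"x":0.022,"y":0.278,"z":0,"spin":0},{"hand":0.035,"x":0.025,"y":0.306,"z":0,"spin":0},{"hand":0.035,"x":0.027,"y":0.334,"z":0,"spin":0},{"hand":0.035,"x":0.029,"y":0.36,"z":0,"spin":0},{"hand":0.035,"x":0.031,"y":0.382,"z":0,"spin":0},{"hand":0.035,"x":0.032,"y":0.398,"z":0,"spin":0},{"hand":0.035,"x":0.033,"y":0.408,"z":0,"spin":0},{"hand":0.035,"x":0.033,"y":0.4115,"z":0,"spin":0},{"hand":0.035,"x":0.033,"y":0.4115,"z":-0.015,"spin":0},{"hand":0.035,"x":0.033,"y":0.4115,"z":-0.035,"spin":0}]'; python3 -m handwheel '[{"hand":0.035,"x":0,"y":0,"z":-0.02,"spin":0},{"hand":0.035,"x":0,"y":0,"z":-0.04,"spin":0},{"hand":0.035,"x":0,"y":0,"z":-0.055,"spin":0},{"hand":0.035,"x":0,"y":0,"z":-0.07,"spin":0},{"hand":0.035,"x":0,"y":0,"z":-0.07,"spin":0},{"hand":0.035,"x":0,"y":0,"z":-0.07,"spin":0}]'; python3 -c "from h import *; look('o2','wrist','scene')"
```

```text
t: 25.7
eef_pos: [479.5, 308.2, 131.8]
tcp_rot: [-3.141, -0.002, 0.001]
ft_force: [-0.8, -0.7, -1.5]
opening: 0.564
t: 26.2
eef_pos: [478.9, 307.5, 61.0]
tcp_rot: [3.141, 0.002, 0.0]
ft_force: [1.1, -0.1, -2.5]
opening: 0.564
```

View pics/o2.png

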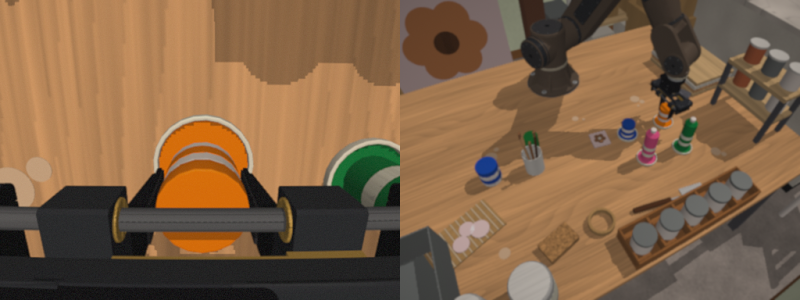

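Centred over the orange dish. I'll lower, release and rise clear.

```bash
python3 -m handwheel '[{"hand":0.035,"x":0.0005,"y":0.0005,"z":-0.005,"spin":0},{"hand":0.035,"x":0.0005,"y":0.0005,"z":-0.01,"spin":0},{"hand":0.035,"x":0.0005,"y":0.0005,"z":-0.015,"spin":0},{"hand":0.035,"x":0.0005,"y":0.0005,"z":-0.018,"spin":0},{"hand":0.035,"x":0.0005,"y":0.0005,"z":-0.02,"spin":0},{"hand":0.035,"x":0.0005,"y":0.0005,"z":-0.02,"spin":0},{"hand":0.035,"x":0.0005,"y":0.0005,"z":-0.02,"spin":0}]'; python3 -m handwheel '[{"hand":0.06,"x":0,"y":0,"z":0,"spin":0},{"hand":0.07,"x":0,"y":0,"z":0,"spin":0},{"hand":0.085,"x":0,"y":0,"z":0,"spin":0},{"hand":0.085,"x":0,"y":0,"z":0,"spin":0},{"hand":0.085,"x":0,"y":0,"z":0,"spin":0},{"hand":0.085,"x":0,"y":0,"z":0.01,"spin":0},{"hand":0.085,"x":0,"y":0,"z":0.04,"spin":0},{"hand":0.085,"x":0,"y":0,"z":0.08,"spin":0},{"hand":0.085,"x":0,"y":0,"z":0.12,"spin":0},{"hand":0.085,"x":0,"y":0,"z":0.16,"spin":0},{"hand":0.085,"x":0,"y":0,"z":0.2,"spin":0},{"hand":0.085,"x":0,"y":0,"z":0.24,"spin":0}]';  python3 -m handwheel '[{"hand":0.085,"x":-0.1,"y":-0.3,"z":0.03,"spin":0},{"hand":0.085,"x":-0.1,"y":-0.3,"z":0.03,"spin":0},{"hand":0.085,"x":-0.1,"y":-0.5,"z":0.03,"spin":0},{"hand":0.085,"x":-0.1,"y":-0.5,"z":0.03,"spin":0},{"hand":0.085,"x":-0.1,"y":-0.5,"z":0.03,"spin":0},{"hand":0.085,"x":-0.1,"y":-0.5,"z":0.03,"spin":0},{"hand":0.085,"x":-0.1,"y":-0.5,"z":0.03,"spin":0},{"hand":0.085,"x":-0.1,"y":-0.5,"z":0.03,"spin":0},{"hand":0.085,"x":-0.1,"y":-0.5,"z":0.03,"spin":0},{"hand":0.085,"x":-0.1,"y":-0.5,"z":0.03,"spin":0},{"hand":0.085,"x":-0.1,"y":-0.5,"z":0.03,"spin":0},{"hand":0.085,"x":-0.1,"y":-0.5,"z":0.03,"spin":0},{"hand":0.085,"x":-0.1,"y":-0.5,"z":0.03,"spin":0},{"hand":0.085,"x":-0.1,"y":-0.5,"z":0.03,"spin":0},{"hand":0.085,"x":-0.1,"y":-0.5,"z":0.03,"spin":0},{"hand":0.085,"x":-0.1,"y":-0.5,"z":0.03,"spin":0}]'; python3 -c "
from h import *; look('end','top','scene')
c=pickle.load(open('top_end.pkl','rb'))
for col in ('blue','orange'):
  for a,e in blobs(c,col): print(col,a,e[0],ray(c,e[0],66))
print(caps(c,162))"
```

```text
t: 26.88
eef_pos: [479.9, 308.6, 41.6]
tcp_rot: [3.142, -0.0, 0.001]
ft_force: [-0.0, -0.1, -2.1]
opening: 0.564
t: 27.88
eef_pos: [479.2, 308.3, 284.7]
tcp_rot: [-3.141, -0.001, 0.001]
ft_force: [1.3, 1.0, 0.5]
opening: 0.896
t: 29.22
eef_pos: [379.8, -190.5, 311.9]
tcp_rot: [-3.141, -0.0, 0.001]
ft_force: [-0.2, -0.1, -0.0]
opening: 0.894
blue 570.5 (406.0438232421875, 223.48182678222656) [ 424.30131214 -422.39822509]
blue 372.5 (187.03878784179688, 201.7589874267578) [469.11902427 130.62412081]
orange 601.0 (123.70469665527344, 197.04286193847656) [477.77379399 292.45581206]
[(1235, array([408.,  40.]), array([ 867. , -405.4])), (863, array([468.,  42.]), array([ 870.4, -558. ])), (411, array([174.,  81.]), array([749. , 157.3])), (47, array([115., 130.]), array([628.8, 291.4])), (47, array([181., 140.]), array([606.9, 134. ])), (13, array([198., 139.]), array([609.4,  94.7])), (820, array([440., 158.]), array([ 578. , -475.1])), (30, array([130., 153.]), array([574.9, 252.8])), (28, array([184., 161.]), array([558.2, 125.8])), (33, array([187., 191.]), array([487.4, 116.8])), (436, array([234., 214.]), array([438.4,   6.7])), (18, array([177., 210.]), array([444.4, 138.2])), (18, array([234., 214.]), array([438.7,   7. ])), (23, array([194., 217.]), array([429. ,  97.4])), (152, array([ 60., 251.]), array([342.2, 411.3]))]
```

View pics/end.png

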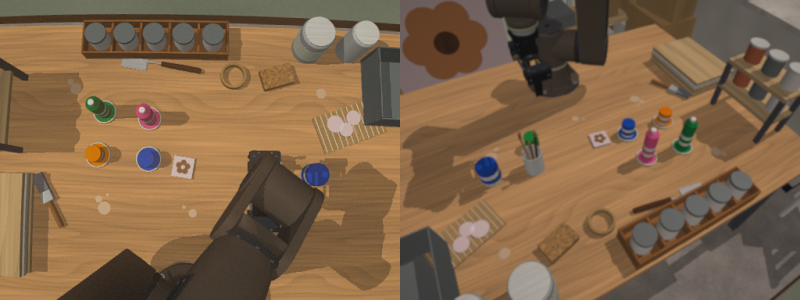

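In the top view the bottles read (629,291) and (607,134), and the blue jar (469,131). The orange blob merges the lid with the dish floor, so I'll check it in an enlarged crop.

Run:
```python
from h import *
t=pickle.load(open("top_end.pkl","rb")); s=pickle.load(open("scene_end.pkl","rb"))
def f(c,cen,r):
    im=cv2.resize(c["img"][:,:,::-1],None,fx=8,fy=8,interpolation=cv2.INTER_CUBIC)
    for P in ([479,308],[468.7,132.6]):
        th=np.linspace(0,2*np.pi,60)
        for z,rr,col in ((66,27.5,(255,255,255)),(9,43,(0,255,255))):
            q=proj(c,np.c_[P[0]+rr*np.cos(th),P[1]+rr*np.sin(th),z+0*th])
            cv2.polylines(im,[np.int32(q*8+4)],True,col,1)
    u,v=cen; return cv2.resize(im[(v-r)*8:(v+r)*8,(u-r)*8:(u+r)*8],(400,400))
cv2.imwrite("pics/endc.png",np.hstack([f(t,(155,200),48),f(s,(305,155),30)]))
```

```text
(no output)
```

View pics/endc.png

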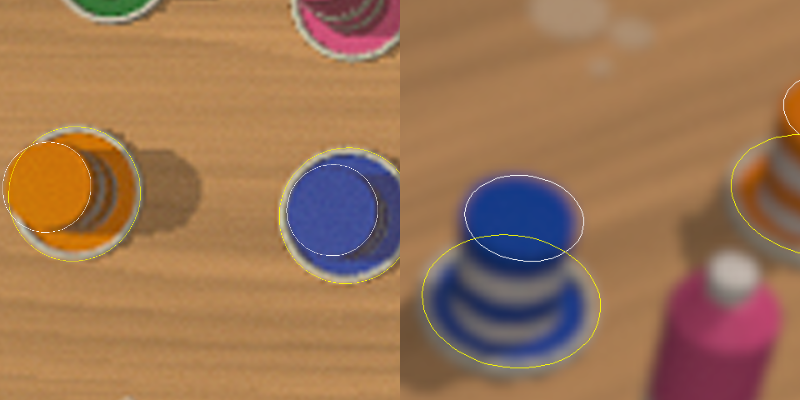

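The predicted lid and rim circles fall on the actual lids and dishes in both views: both jars stand upright, concentric in their dishes to within about 2-3 mm. The sample is unmoved at (234,214) px, and the arm is clear.

```bash
python3 -c "from cell import job_done,state; print(job_done(), state()['t'])"
```

```text
the job is handed in; nothing more can be done
the job is handed in; nothing more can be done
```

All four paints are in their own dishes, and I handed the job in at about 29 s of robot time. I placed the green bottle, then the pink bottle, then the small blue jar, then the orange jar. The large blue jar and the green jar were left alone as look-alikes.

- **Bottles:** in the last top view their caps are at (629,291) and (607,134) mm, within about 2 mm of the dish centres.
- **Jars:** lids and dish rims match the circles predicted for centred jars, to about 2–3 mm. The blue jar matched in both views. The orange jar was checked only from the top, because the second crop cut it off. Its colour reading was unusable since the lid and dish floor merged, so I judged it by that circle.
- **Bystanders:** the sample is still at its starting pixel. I did not measure the brush tin again, but it stands upright in the last pictures and the arm never went near it.
- **Forces:** the highest force I read was about 11 N, as the blue jar was set down. One move was rejected for missing keys, which had no effect.

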